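# Take the top insulation sheet off its stand and lay it on the earth block

## Robot

A 7-joint arm with a two-finger parallel gripper is mounted at the origin on a cart in front of the work surface, level with it; the furniture and walls round the work are solid. World frame = base frame: x ahead of the robot, y to its left, z up, the work surface at z = 0. Lengths are in m, angles in rad, forces in N, time in s.
With the tool pointing down it reaches from about 0.425 to 0.925 m from the base axis. Payload 6.8 kg.
Tool frame: the origin (TCP) lies on the centre line of the jaws, within the pads' length; the fingertips stand 8 mm ahead of it and the grasp point (between the pads) lies 11 mm behind it (bot.tips_ahead is the distance from the TCP to the fingertips, in m); z points along the fingers, y is the line along which they close (so a half turn about z gives the same grasp; the last joint's range is limited). The gripper opens to 85 mm and grips with 20 to 120 N. Pads are 22 mm wide; open, the fingers measure 114 mm over their backs; the gripper's body (76 mm by 85 mm) begins 54 mm behind the grasp point. The pads swing forward as they close: fully open they stand 13 mm farther back than shut.
Start: joints at [-1.447, 0.477, 0.022, 1.555, -0.011, 1.109, -0.083], TCP at [0.155, 0.657, 0.239] pointing down, gripper open.
Joint ranges: [-2.96, 2.96], [-0.34, 2.1], [-1.41, 1.46], [0.24, 2.44], [-1.37, 4.51], [0.17, 1.92], [-2.96, 2.96]. Speed limits (rad/s): [2.39, 2.39, 3.14, 3.14, 3.14, 3.14, 3.14].

## Interface

Orientations are given as a unit quaternion [w, x, y, z].
In Python, from station import bot gives the robot as it stands.
- The arm moves only by the tool send_rows, never from a script. Its argument "deltas" is text: rows parted by semicolons, each of 4 numbers parted by spaces: the shift along the tool's x, y, z in m, then the turn about the tool's z in degrees. In form: x y z spin; .... A call has 1 to 5 rows; each row is the pose to reach, as a shift and turn from the pose commanded when the call began, along the tool's axes at that moment; what a row does not reach only later rows make up. A row lasts 1/10 s, in which the tool goes at most 50 mm and 8.59 degrees, less where a joint would pass 70% of its speed; a pose out of reach is approached as far as the arm can. A call with a gripper value outside its range is refused whole. "claw" is the opening, from 0 (shut) to 1 (fully open), set as the call begins (left out, the last holds). The fingers move at their own pace and stop on an object; "force" is the grip in N (left out, the last holds). Time passes only in rows, so rows that repeat a pose let the fingers close. It gives the time, the measured TCP pose, the force, the opening and the grip force at its end, in the units of the state.
- bot.get_obs(): the state, without advancing time (a new reading comes with each control period).
- bot.read_camera(name): name is "scene" or "top" or "wrist"; returns a dict with "img" (384x512x3 uint8, red, green, blue), "depth" (384x512 float32, m along the optical axis (not along the pixel's ray), 0 where there is no reading), "fx", "fy", "cx", "cy" (pixels), "camera_from_world" (4x4, takes a point from world to camera coordinates). Camera axes: x right, y up, looking along -z (the intrinsics and any distortion apply to the point x, -y, -z); pixel columns grow to the right and rows downward; lengths in m; the calibration is good to about 2 mm. A picture is of the moment at which its call begins.
- bot.hand_in(): hands the job in; it is judged then, once.
Trained networks look in a picture, given as the dict that the camera call returned (one of the last four; its "shot" number tells which), for a name from the list of things; names that differ only in an ending like _2 or _b are one class to them, and where a whole thing is asked for, a point or a joint stands for the part that bears it (a point fixed in the world has none). Each returns a list of dicts, best first, with "confidence" (0 to 1); they miss things now and then, are a little off and sometimes report something else, mostly with a low value. They report only what shows in the picture. A call takes as long as a camera call. They do not tell look-alikes from the thing itself.
- bot.masks_of(picture, query): "mask" (384x512 bool, what is visible of it).
- bot.landmark_of(picture, query): "xyz" ([x, y, z] in m, in world coordinates, good to about 4 mm: a listed point, or the origin of a listed thing).
The state is a dict: "t": time; "q": joint angles; "joint_vel": joint speeds; "joint_torque": joint torques, N m; "eef_pos": TCP position; "tool_rot": TCP orientation; "contact_force": force on the tool from outside, world axes, zero at the start; "torque": the same for the moment, N m; "gripper_width": opening from 0.0 (shut) to 1.0 (fully open); "grasp_force": force on a finger pad.
Only numpy, scipy, OpenCV 4.12 (cv2) and the standard library are available. Lean on these libraries where they do the work, as an engineer would, in place of code of your own. Each camera call takes 0.05 s, during which the arm holds its last target. There are 200 camera calls.

## Task

Slide the top brown insulation sheet towards you along its stand until it clearly sticks out, by about a third of its length, over the front end, then pinch the projecting end by its two long edges and lift it away. Lay it down gently, without dropping it, lengthwise and centred on the aluminium earth block, ready for the high-voltage test, and leave the lower sheet in the stand.

Things in the scene. Friction and masses are not known exactly. Their poses are not given: they have to be found in the camera images.
- top_sheet: upper of two identical loose, stiff, slippery brown laminate sheets stacked in the stand, 150 x 58 x 6 mm, about 75 g, a flat brass eyelet at each end; origin at the centre of its underside, x along the length, y across the width, z up. Pressed from above (5 to 15 N) and dragged along the stand it slides out over the front lip, held in line by the cheeks
- lower_sheet: the lower sheet, same size and origin, directly beneath the top one, ends flush to within a few mm; low lips at both ends of the stand stop it from sliding out when the top one is dragged
- stand: fixed grey metal stand, 162 long (x), 70 wide; origin centre of underside, -x end is the front, towards the robot, z up. Sheets lie along x on its deck 40 mm up: lower one 40 to 46, top one 46 to 52 mm. Two cheeks 50 mm high, 62 apart inside, hide the long edges of both sheets, so no grip there. End lips 44 mm high, outer faces at x = +-81. Foot 150 x 100 x 5. Bare bench before the front end
- earth_block: fixed plain aluminium bar, 90 long (x), 40 wide, flat top 40 mm above the origin; origin at centre of its underside, z up. Flange 6 mm high, x -55 to +75, 80 wide; brass post 24 mm high at x = +60, the far end. A sheet laid centred lengthwise overhangs it 30 mm at the ends, 9 mm at the sides: finger room. A mixer and an empty probe stand, up to 0.3 m tall, stand left of the work
Mind the look-alikes: they are no part of the job. What is shaped like the top_sheet but pink is not meant.

How it is judged:
On the way:
1. the top sheet, still lying flat on the stand, sticks out at least 25 mm past the front end of the stand (x of top_sheet in the frame of stand between -0.09 and -0.031 m and z of top_sheet in the frame of stand between 0.043 and 0.049 m and angle between top_sheet's own z axis and vertical below 0.08 rad), for 0.2 s.
At the end, for the whole second after the job is handed in: The top sheet lies flat (within 3.4 degrees) and still on top of the earth block, its centre within 18 mm of the block's centre seen from above and its length within 12 degrees of the block's; the lower sheet still lies on the stand's deck between the lips, within 15 mm of its middle (horizontal distance between top_sheet and earth_block below 0.018 m and angle between the x axis of top_sheet and the x axis of earth_block, either way round below 0.21 rad and z of top_sheet in the frame of earth_block between 0.037 and 0.043 m and angle between top_sheet's own z axis and vertical below 0.06 rad and linear speed of top_sheet below 0.02 m/s and z of lower_sheet in the frame of stand between 0.037 and 0.043 m and horizontal distance between lower_sheet and stand below 0.015 m); the robot touches nothing.
It fails at once if the top sheet is dropped (falls free at more than 0.45 m/s, about 10 mm) (contact force between the fingers and top_sheet below 0.05 N and linear speed of top_sheet above 0.45 m/s).
It also fails if it takes over 58 s, if anything falls off the work surface, if the arm or the gripper's body presses on something with over 40 N, if the wrist force passes 120 N, or if a joint passes its speed limit or range.

## Working session

There is one attempt and no reset: what is moved stays moved. The work goes in short steps, Python scripts to look and compute and a tool call to move; the robot and the scene stay as the last step left them, time stands still between calls to the robot, and variables do not carry over. Pictures are saved under pics/ and viewed, at most 10 in all, crops included, and the job is handed in when it is done.

Besides the shell and the picture viewer there is one more tool, called as name(argument=value, ...) on one line, values as JSON. send_rows: Moves the arm, as the interface text tells. Its arguments: {"type":"object","properties":{"deltas":{"type":"string"},"claw":{"type":"number"},"force":{"type":"number"}},"required":["deltas"]}

```bash
mkdir -p pics; cat > h.py <<'E'
import numpy as np, cv2
from station import bot
def world(p,mask=None):
    d=p["depth"]; v,u=np.nonzero((d>0) if mask is None else (mask&(d>0)))
    z=d[v,u]; c=np.stack([(u-p["cx"])/p["fx"]*z,-(v-p["cy"])/p["fy"]*z,-z,np.ones_like(z)],0)
    return (np.linalg.inv(p["camera_from_world"])@c)[:3].T,u,v
def save(p,n): cv2.imwrite("pics/"+n,p["img"][:,:,::-1])
E
python3 - <<'E'
from h import *
o=bot.get_obs(); print({k:np.round(v,3).tolist() for k,v in o.items()})
ims=[]
for c in("scene","top"):
    p=bot.read_camera(c); ims.append(p["img"])
    for q in("top_sheet","lower_sheet","stand","earth_block"):
        for r in bot.landmark_of(p,q)[:3]: print(c,q,np.round(r["xyz"],3),round(r["confidence"],2))
        for m in bot.masks_of(p,q)[:3]:
            w,u,v=world(p,m["mask"]); 
            if len(u): print("   mask",round(m["confidence"],2),len(u),u.mean().round(),v.mean().round(),np.median(w,0).round(3), cv2.minAreaRect(w[:,:2].astype(np.float32)*1000),p["img"][v,u].mean(0).round())
cv2.imwrite("pics/a.png",cv2.resize(np.hstack(ims),(800,300))[:,:,::-1])
cv2.imwrite("pics/b.png",ims[1][:,:,::-1])
E
```

```text
{'t': 0.0, 'q': [-1.447, 0.478, 0.022, 1.556, -0.012, 1.109, -0.083], 'joint_vel': [0.001, 0.0, -0.002, 0.001, 0.001, 0.0, 0.0], 'joint_torque': [0.001, -59.644, 1.609, -28.12, 0.012, 0.009, 0.0], 'eef_pos': [0.155, 0.656, 0.238], 'tool_rot': [-0.0, 0.116, 0.993, -0.001], 'contact_force': [-0.427, -0.636, -0.231], 'torque': [-0.003, -0.06, 0.033], 'grasp_force': 0.0, 'gripper_width': 1.002}
scene top_sheet [0.442 0.015 0.002] 0.87
scene top_sheet [0.611 0.188 0.049] 0.68
   mask 0.98 1605 308.0 225.0 [0.437 0.026 0.006] ((441.9554443359375, 17.242515563964844), (58.03896713256836, 152.9981231689453), 32.638587951660156) [150.  90. 109.]
   mask 0.66 1750 183.0 201.0 [0.602 0.191 0.052] ((639.1159057617188, 190.23159790039062), (216.99241638183594, 76.04521942138672), 1.1064722537994385) [57. 36. 23.]
   mask 0.44 17 212.0 219.0 [0.532 0.187 0.046] ((532.1507568359375, 177.3852081298828), (4.1310601234436035, 40.98159408569336), 10.314610481262207) [35. 26. 21.]
scene stand [0.609 0.19  0.001] 0.77
   mask 0.69 2172 181.0 224.0 [0.573 0.222 0.021] ((596.5199584960938, 215.165863037109
[... 591 characters left out ...]
1.90765380859375, 17.79998016357422), (60.32379913330078, 149.2748260498047), 30.872840881347656) [192. 137. 175.]
   mask 0.53 21 222.0 195.0 [0.535 0.171 0.046] ((534.909423828125, 174.54222106933594), (4.925647258758545, 18.608577728271484), 0.28815194964408875) [72. 59. 53.]
top stand [0.608 0.188 0.001] 0.78
   mask 0.62 1456 218.0 167.0 [0.597 0.164 0.008] ((608.5935668945312, 190.10325622558594), (166.61138916015625, 102.48175811767578), 7.591818332672119) [ 96. 100. 106.]
top earth_block [ 0.613 -0.013 -0.001] 0.97
   mask 0.85 2181 310.0 162.0 [ 0.614 -0.01   0.008] ((620.4547119140625, -14.701339721679688), (132.4531707763672, 83.0074234008789), 1.6730897426605225) [115. 119. 120.]
```

View pics/a.png

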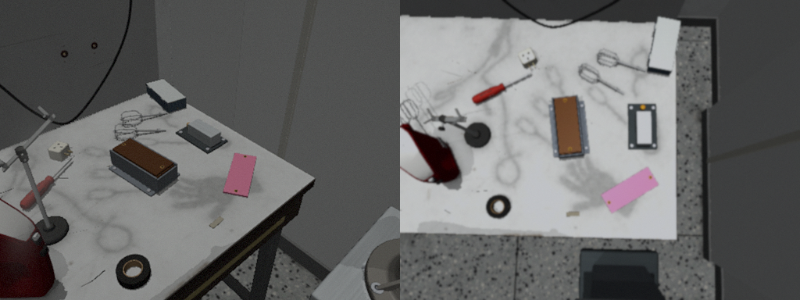

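```bash
python3 - <<'E'
from h import *
p=bot.read_camera("top"); w,u,v=world(p)
img=p["img"][v,u].astype(int)
# sheet top
def fit(s,n):
    r=cv2.minAreaRect(w[s][:,:2].astype(np.float32)*1000); print(n,s.sum(),r,np.median(w[s][:,2]).round(4))
near=lambda x,y,a,b:(abs(w[:,0]-x)<a)&(abs(w[:,1]-y)<b)
fit(near(.61,.19,.1,.06)&(w[:,2]>.0505)&(w[:,2]<.06)&(img[:,0]-img[:,2]>20),"sheet")
fit(near(.61,.19,.1,.07)&(w[:,2]>.035)&(w[:,2]<.06),"stand upper")
fit(near(.61,.19,.12,.07)&(w[:,2]>.003)&(w[:,2]<.06),"stand all")
fit(near(.61,-.014,.08,.06)&(w[:,2]>.035)&(w[:,2]<.045),"block")
fit(near(.61,-.014,.12,.07)&(w[:,2]>.004)&(w[:,2]<.045),"block+flange")
for x,y in ((.44,.19),(.48,.17)): 
    s=near(x,y,.05,.06); print(x,y,w[s][:,2].max())
s=(w[:,0]>.3)&(w[:,0]<.9)&(abs(w[:,1])<.5)&(w[:,2]>.07)
print(s.sum(), w[s].min(0) if s.any() else '', w[s].max(0) if s.any() else '')
E
```

```text
sheet 1777 ((609.0756225585938, 189.84259033203125), (149.97964477539062, 57.788944244384766), 7.982403755187988) 0.0527
stand upper 2607 ((607.4315795898438, 190.25636291503906), (162.6124725341797, 70.43038940429688), 8.134923934936523) 0.0519
stand all 3584 ((610.0573120117188, 189.150634765625), (138.33738708496094, 239.22518920898438), 89.05997467041016) 0.0509
block 800 ((608.6563110351562, -14.663492202758789), (88.06237030029297, 39.98642349243164), 1.1890949010849) 0.0403
block+flange 2222 ((609.2219848632812, -14.886970520019531), (239.01512145996094, 136.18870544433594), 1.1562317609786987) 0.0082
0.44 0.19 0.005695073589288002
0.48 0.17 0.05281713044127789
2109 [ 0.44267441 -0.42620008  0.07006698] [0.89999986 0.4999461  0.27577136]
```

The pictures show the brown sheet on its stand at about (567,125) in the right-hand top view, with yaw about +8°. The aluminium block is at (643,127), and the pink look-alike at (630,190) is to be ignored. The mixer and probe stand are on the left, so I go up first.

```bash
cat >> h.py <<'E'
def rel(x,y,z,yaw,off=(0,0)):
    """tool-frame shift+spin to put the TCP at x,y,z with the tool x axis at world angle yaw+180 deg"""
    from scipy.spatial.transform import Rotation as R
    o=bot.get_obs(); q=np.array(o["tool_rot"]); r=R.from_quat(q[[1,2,3,0]]).as_matrix()
    d=r.T@(np.array([x,y,z])-o["eef_pos"])
    cur=np.degrees(np.arctan2(r[1,1],r[0,1])); sp=-((yaw+90-cur+90)%180-90)
    print("d",d.round(4),"spin",sp.round(2),"tilt",np.degrees(np.arccos(-r[2,2])).round(2),"yaw",(cur-90).round(2),"t",round(float(o["t"]),2))
E
python3 - <<'E'
from h import *
print(bot.tips_ahead); rel(.629,.1925,.4,8); rel(.47,.47,.4,8)
E
```

```text
0.008
d [-0.568  -0.3431 -0.1607] spin -21.28 tilt 0.0 yaw -13.28 t 0.95
d [-0.3495 -0.1096 -0.1607] spin -21.28 tilt 0.0 yaw -13.28 t 0.95
```

send_rows(deltas="0 0 -0.05 0;0 0 -0.10 0;0 0 -0.15 0;0 0 -0.17 0", claw=0, force=30)

```text
t: 1.35
eef_pos: [0.1555, 0.6583, 0.4158]
tool_rot: [0.0, 0.116, 0.993, 0.004]
contact_force: [0.2, 2.0, 0.5]
gripper_width: 0.334
grasp_force: 0.0
```

send_rows(deltas="-0.046 -0.014 0 -4;-0.092 -0.028 0 -8;-0.138 -0.042 0 -12;-0.184 -0.057 0 -16;-0.23 -0.072 0 -21.3")

```text
t: 1.85
eef_pos: [0.3638, 0.5328, 0.4095]
tool_rot: [0.0, -0.072, 0.997, 0.0]
contact_force: [1.0, 0.7, 0.0]
gripper_width: -0.001
grasp_force: 0.0
```

```bash
python3 - <<'E'
from h import *
rel(.629,.1925,.41,8); rel(.48,.46,.41,8)
E
```

```text
d [-0.2139 -0.3747 -0.0006] spin 0.21 tilt 0.02 yaw 8.21 t 1.85
d [-0.1046 -0.0887 -0.0005] spin 0.21 tilt 0.02 yaw 8.21 t 1.85
```

send_rows(deltas="-0.035 -0.035 0 0;-0.07 -0.07 0 0;-0.1 -0.11 0 0;-0.12 -0.155 0 0;-0.14 -0.2 0 0")

```text
t: 2.35
eef_pos: [0.53, 0.3537, 0.4092]
tool_rot: [0.0, -0.07, 0.998, -0.0]
contact_force: [0.8, 0.9, 0.3]
gripper_width: 0.003
grasp_force: 0.0
```

send_rows(deltas="-0.02 -0.045 0 0;-0.04 -0.09 0 0;-0.06 -0.13 0 0;-0.073 -0.174 0 0;-0.073 -0.174 0 0")

```text
t: 2.85
eef_pos: [0.6284, 0.1841, 0.4095]
tool_rot: [0.001, -0.064, 0.998, -0.002]
contact_force: [1.0, -1.1, -0.5]
gripper_width: 0.001
grasp_force: 0.0
```

```bash
python3 - <<'E'
from h import *
rel(.629,.1925,.08,8)
p=bot.read_camera("top"); q=bot.read_camera("wrist")
cv2.imwrite("pics/c.png",cv2.resize(np.hstack([p["img"],q["img"]]),(800,300))[:,:,::-1])
E
```

```text
d [-0.0012  0.0098  0.3295] spin -0.68 tilt 0.28 yaw 7.32 t 2.85
```

View pics/c.png

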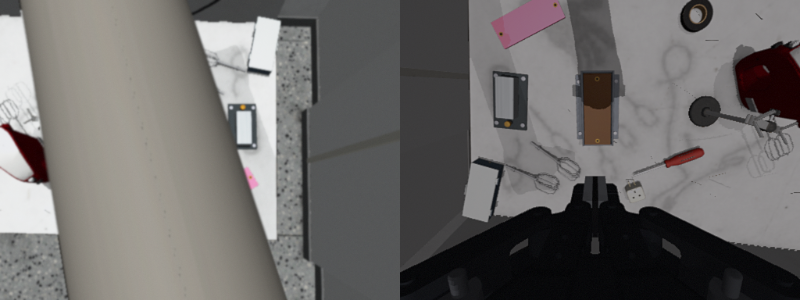

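The top view is now hidden by the arm. The wrist view shows the sheet at (597,108) with the gripper aligned to the stand. I descend to just above the sheet.

send_rows(deltas="0 0.004 0.05 0;0 0.008 0.1 0;0 0.008 0.15 0;0 0.008 0.20 0;0 0.008 0.25 0")

```text
t: 3.45
eef_pos: [0.6233, 0.2039, 0.158]
tool_rot: [0.0, -0.071, 0.997, 0.001]
contact_force: [0.9, 0.7, -0.7]
gripper_width: -0.001
grasp_force: 0.0
```

send_rows(deltas="0 0 0.04 0;0 0 0.06 0;0 0 0.07 0;0 0 0.07 0;0 0 0.07 0")

```text
t: 3.95
eef_pos: [0.625, 0.2025, 0.091]
tool_rot: [0.001, -0.07, 0.998, 0.001]
contact_force: [-0.3, 0.1, 0.2]
gripper_width: 0.001
grasp_force: 0.0
```

```bash
python3 - <<'E'
from h import *
rel(.629,.1925,.061,8); o=bot.get_obs(); print(o["eef_pos"],o["contact_force"])
E
```

```text
d [-0.0025 -0.0105  0.03  ] spin 0.08 tilt 0.12 yaw 8.08 t 3.95
[0.62503822 0.20250494 0.09096672] [-0.2694642   0.0830095   0.24334483]
```

send_rows(deltas="0 -0.0105 0.015 0;0 -0.0105 0.024 0;0 -0.0105 0.026 0;0 -0.0105 0.026 0")

```text
t: 4.35
eef_pos: [0.6255, 0.1907, 0.0631]
tool_rot: [-0.001, -0.07, 0.998, -0.0]
contact_force: [1.2, -0.7, -0.9]
gripper_width: 0.001
grasp_force: 0.0
```

send_rows(deltas="0 0 0.002 0;0 0 0.004 0;0 0 0.005 0;0 0 0.005 0")

```text
t: 4.75
eef_pos: [0.6269, 0.1915, 0.0602]
tool_rot: [0.001, -0.07, 0.998, 0.0]
contact_force: [-1.1, -1.1, 6.4]
gripper_width: -0.001
grasp_force: 3.8
```

send_rows(deltas="0 0 0.001 0;0 0 0.001 0;0 0 0.001 0")

```text
t: 5.05
eef_pos: [0.6275, 0.1917, 0.0601]
tool_rot: [0.002, -0.07, 0.998, 0.001]
contact_force: [-2.0, -1.0, 13.1]
gripper_width: 0.001
grasp_force: 6.5
```

send_rows(deltas="0.004 0 -0.0004 0;0.010 0 -0.0004 0;0.016 0 -0.0004 0;0.022 0 -0.0004 0;0.026 0 -0.0004 0")

```text
t: 5.55
eef_pos: [0.6023, 0.1882, 0.0602]
tool_rot: [0.003, -0.07, 0.998, 0.001]
contact_force: [1.0, 0.9, 8.4]
gripper_width: 0.001
grasp_force: 3.8
```

send_rows(deltas="0.006 0 0 0;0.012 0 0 0;0.018 0 0 0;0.024 0 0 0;0.026 0 0 0")

```text
t: 6.05
eef_pos: [0.5765, 0.1846, 0.0601]
tool_rot: [0.003, -0.07, 0.998, 0.001]
contact_force: [1.4, 0.3, 7.5]
gripper_width: -0.004
grasp_force: 3.9
```

```bash
python3 - <<'E'
from h import *
q=bot.read_camera("wrist"); save(q,"d.png"); o=bot.get_obs(); print(o["eef_pos"],o["contact_force"])
for r in bot.landmark_of(q,"top_sheet")[:3]+bot.landmark_of(q,"stand")[:2]: print(np.round(r["xyz"],3),r["confidence"])
E
```

```text
[0.57626643 0.18457525 0.06011577] [-0.30685904  0.57403671  9.14300325]
[0.559 0.182 0.043] 0.76
```

View pics/d.png

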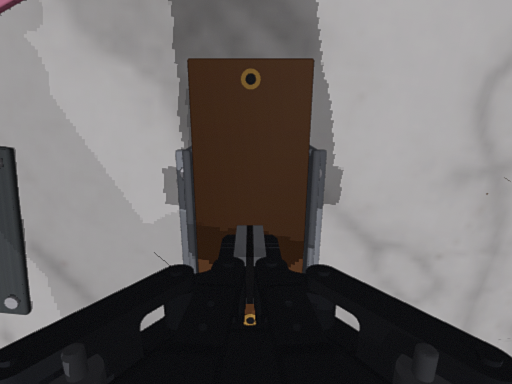

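The sheet followed the fingers. Its front end is at row 58 and the stand's front at about row 150, so roughly 45 mm projects. I lift off, open, and measure from above.

send_rows(deltas="0 0 -0.02 0;0 0 -0.06 0;0 0 -0.11 0;0.04 0 -0.14 0;0.076 0 -0.14 0", claw=1)

```text
t: 6.7
eef_pos: [0.5013, 0.1741, 0.2027]
tool_rot: [0.004, -0.07, 0.998, 0.002]
contact_force: [-0.1, 1.5, 0.6]
gripper_width: 0.848
grasp_force: 0.0
```

send_rows(deltas="0 0 0 0;0 0 0 0;0 0 0 0;0 0 0 0")

```text
t: 7.1
eef_pos: [0.5, 0.1732, 0.1977]
tool_rot: [0.0, -0.07, 0.998, -0.0]
contact_force: [-0.1, -1.0, -0.2]
gripper_width: 1.002
grasp_force: 0.0
```

```bash
python3 - <<'E'
from h import *
q=bot.read_camera("wrist"); save(q,"e.png"); o=bot.get_obs(); print(o["eef_pos"],o["contact_force"],o["gripper_width"])
for n in("top_sheet","stand","earth_block"):
    for r in bot.landmark_of(q,n)[:2]: print(n,np.round(r["xyz"],3),r["confidence"])
w,u,v=world(q); c=q["img"][v,u].astype(int)
near=lambda x,y,a,b:(abs(w[:,0]-x)<a)&(abs(w[:,1]-y)<b)
def fit(s,n): print(n,s.sum(),cv2.minAreaRect(w[s][:,:2].astype(np.float32)*1000),np.median(w[s][:,2]).round(4))
a=near(.56,.18,.1,.05)&(w[:,2]>.048)&(w[:,2]<.058)&(c[:,0]-c[:,2]>15); fit(a,"sheet")
s=a&(w[:,0]<.525); fit(s,"front"); print(np.percentile(w[s],[2,98],axis=0))
rel(.5,.175,.06,8)
E
```

```text
[0.49983826 0.1731306  0.19766011] [ 0.26229488 -0.82361764 -0.5444973 ] 1.0018978281295576
top_sheet [ 0.448  0.016 -0.002] 0.87
top_sheet [0.558 0.184 0.044] 0.7
earth_block [ 0.611 -0.017 -0.003] 0.95
sheet 7168 ((561.0736694335938, 182.14889526367188), (149.1029815673828, 57.95397186279297), 7.987255573272705) 0.0516
front 2102 ((507.4150390625, 174.82244873046875), (41.35044479370117, 57.92388916015625), 6.81188440322876) 0.0516
[[0.48668754 0.14661092 0.05007494]
 [0.52406421 0.20251548 0.05300248]]
d [-0.0009  0.0019  0.1376] spin 0.0 tilt 0.03 yaw 8.0 t 7.3
```

View pics/e.png

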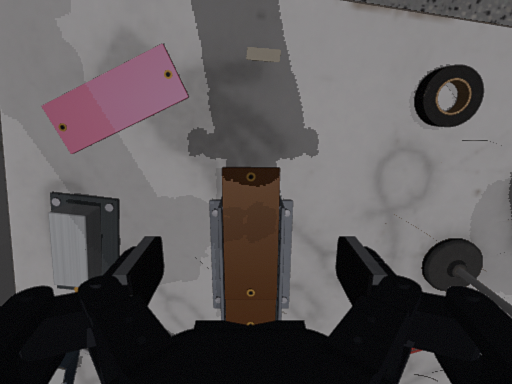

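Sheet centre is (0.560, 0.182), so stand-frame x is about -0.048 and 42 mm projects, as wanted. I go down around the projecting end.

send_rows(deltas="-0.003 0.001 0.04 0;-0.003 0.001 0.08 0;-0.003 0.001 0.115 0;-0.003 0.001 0.130 0;-0.003 0.001 0.130 0")

```text
t: 7.8
eef_pos: [0.5003, 0.1737, 0.0655]
tool_rot: [-0.002, -0.07, 0.998, -0.001]
contact_force: [0.4, 0.3, -0.0]
gripper_width: 0.999
grasp_force: 0.0
```

send_rows(deltas="0 0 0.015 0;0 0 0.027 0;0 0 0.034 0;0 0 0.034 0;0 0 0.034 0")

```text
t: 8.3
eef_pos: [0.5022, 0.1746, 0.0344]
tool_rot: [0.0, -0.07, 0.998, 0.0]
contact_force: [-0.3, -0.5, 0.5]
gripper_width: 0.997
grasp_force: 0.0
```

```bash
python3 - <<'E'
from h import *
o=bot.get_obs(); print(o["contact_force"]); rel(.5026,.174,.034,8)
E
```

```text
[-0.26493274 -0.51990143  0.53151363]
d [-0.0003 -0.0006  0.0004] spin 0.01 tilt 0.03 yaw 8.01 t 8.3
```

send_rows(deltas="0 0 0 0;0 0 0 0;0 0 0 0;0 0 0 0;0 0 0 0", claw=0, force=60)

```text
t: 8.8
eef_pos: [0.5023, 0.1747, 0.0344]
tool_rot: [0.0, -0.07, 0.998, 0.0]
contact_force: [-1.1, -0.4, 5.3]
gripper_width: 0.66
grasp_force: 62.8
```

send_rows(deltas="0 0 0 0;0 0 0 0;0 0 0 0")

```text
t: 9.1
eef_pos: [0.5023, 0.1747, 0.0344]
tool_rot: [0.0, -0.07, 0.998, 0.0]
contact_force: [-1.1, -0.4, 5.9]
gripper_width: 0.66
grasp_force: 62.8
```

```bash
python3 - <<'E'
from h import *
q=bot.read_camera("wrist"); save(q,"f.png"); o=bot.get_obs(); print(o["eef_pos"],o["contact_force"],o["gripper_width"],o["grasp_force"])
E
```

```text
[0.50224849 0.17465924 0.03435979] [-1.20964735 -0.48491731  5.19767122] 0.6630999884178254 62.828325033187866
```

View pics/f.png

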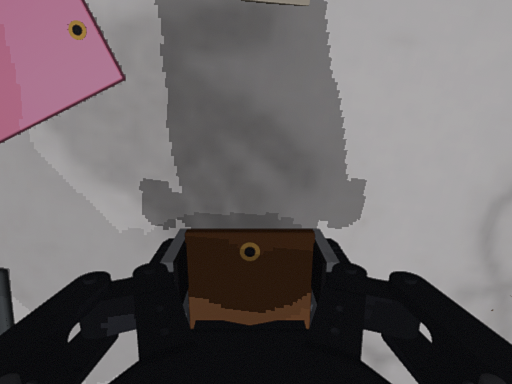

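The pads hold the projecting end on both edges, at rows 230–325. I lift slowly.

send_rows(deltas="0 0 -0.002 0;0 0 -0.006 0;0 0 -0.012 0;0 0 -0.02 0;0 0 -0.03 0", force=70)

```text
t: 9.65
eef_pos: [0.5016, 0.1744, 0.0645]
tool_rot: [-0.0, -0.07, 0.998, -0.0]
contact_force: [-0.1, -0.1, -0.9]
gripper_width: 0.652
grasp_force: 74.2
```

send_rows(deltas="0 0 -0.015 0;0 0 -0.035 0;0 0 -0.055 0;0 0 -0.07 0;0 0 -0.07 0")

```text
t: 10.15
eef_pos: [0.5034, 0.1751, 0.1366]
tool_rot: [0.002, -0.07, 0.998, 0.001]
contact_force: [1.1, 0.2, -0.7]
gripper_width: 0.661
grasp_force: 74.3
```

```bash
python3 - <<'E'
from h import *
o=bot.get_obs(); print(o["eef_pos"],o["contact_force"],o["gripper_width"],o["grasp_force"])
p=bot.read_camera("scene"); q=bot.read_camera("wrist")
cv2.imwrite("pics/g.png",cv2.resize(np.hstack([p["img"],q["img"]]),(800,300))[:,:,::-1])
for n,k in(("scene",p),("wrist",q)):
  w,u,v=world(k); c=k["img"][v,u].astype(int)
  s=(abs(w[:,0]-.56)<.1)&(abs(w[:,1]-.18)<.06)&(c[:,0]-c[:,2]>15)&(w[:,2]>.08)&(w[:,2]<.18)
  if s.sum()>50:
    A=np.c_[w[s][:,:2],np.ones(s.sum())]; print(n,s.sum(),np.linalg.lstsq(A,w[s][:,2],rcond=None)[0],np.percentile(w[s],[1,99],axis=0))
E
```

```text
[0.5033661  0.17505564 0.13664842] [ 1.12825222  0.15517039 -0.69490152] 0.660595512594024 74.27650451660156
scene 893 [-0.00255331 -0.00228922  0.15548152] [[0.48450907 0.14805429 0.15123919]
 [0.63480662 0.21878826 0.15554127]]
wrist 11270 [0.0035782  0.00100945 0.14971085] [[0.48475757 0.14621631 0.14903796]
 [0.53414675 0.20390427 0.15306784]]
```

View pics/g.png

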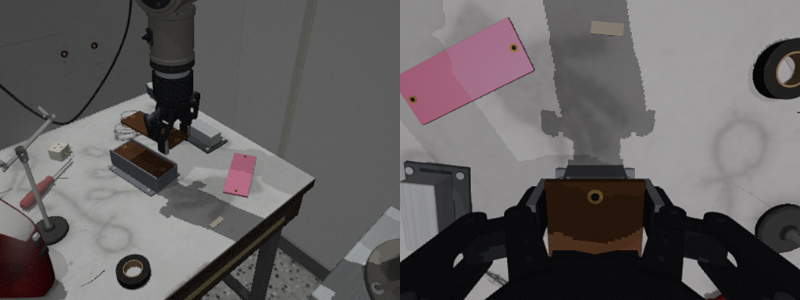

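The sheet is held level: the scene view fits it at z ≈ 0.152 with no slope, and the lower sheet stayed in the stand. I carry it over the block.

```bash
python3 - <<'E'
from h import *
rel(.5515,-.0161,.1366,1.4)
E
```

```text
d [-0.0225 -0.1957 -0.0024] spin 6.62 tilt 0.04 yaw 8.02 t 10.25
```

send_rows(deltas="-0.001 -0.01 0 0.3;-0.003 -0.03 0 1;-0.006 -0.055 0 2;-0.009 -0.08 0 3;-0.012 -0.105 0 4")

```text
t: 10.75
eef_pos: [0.5279, 0.0702, 0.133]
tool_rot: [-0.001, -0.034, 0.999, -0.0]
contact_force: [0.1, -0.4, -1.1]
gripper_width: 0.659
grasp_force: 74.3
```

```bash
python3 - <<'E'
from h import *
rel(.5515,-.0161,.1366,1.4)
E
```

```text
d [-0.0176 -0.0877 -0.0036] spin 2.54 tilt 0.12 yaw 3.94 t 10.75
```

send_rows(deltas="-0.004 -0.025 0 0.8;-0.008 -0.05 0 1.5;-0.012 -0.072 0 2.2;-0.0155 -0.088 0 2.6;-0.0155 -0.088 0 2.6")

```text
t: 11.25
eef_pos: [0.55, -0.0178, 0.1334]
tool_rot: [-0.0, -0.01, 1.0, -0.001]
contact_force: [0.1, -0.0, -1.1]
gripper_width: 0.664
grasp_force: 74.3
```

send_rows(deltas="0 0 0.01 0;0 0 0.025 0;0 0 0.04 0;0 0 0.05 0;0 0 0.05 0")

```text
t: 11.75
eef_pos: [0.5486, -0.0133, 0.0821]
tool_rot: [-0.002, -0.013, 1.0, 0.0]
contact_force: [-0.7, 0.2, -0.2]
gripper_width: 0.659
grasp_force: 74.3
```

```bash
python3 - <<'E'
from h import *
rel(.5515,-.0161,.0365,1.4); o=bot.get_obs(); print(o["contact_force"])
for n in("scene","wrist","top"):
  k=bot.read_camera(n)
  for r in bot.landmark_of(k,"top_sheet")[:2]: print(n,np.round(r["xyz"],3),r["confidence"])
  w,u,v=world(k); c=k["img"][v,u].astype(int)
  s=(abs(w[:,0]-.58)<.12)&(abs(w[:,1]+.015)<.06)&(c[:,0]-c[:,2]>15)&(w[:,2]>.075)&(w[:,2]<.12)
  if s.sum()>50: print(n,s.sum(),cv2.minAreaRect(w[s][:,:2].astype(np.float32)*1000),np.percentile(w[s],[1,99],axis=0).round(4).tolist())
E
```

```text
d [-0.003  -0.0029  0.0456] spin 0.12 tilt 0.21 yaw 1.52 t 11.75
[-0.66527477  0.24950329 -0.23595141]
scene [0.442 0.015 0.   ] 0.86
scene [ 0.607 -0.013  0.093] 0.78
scene 635 ((606.0635375976562, -11.704559326171875), (152.8827362060547, 59.4864616394043), 1.0460087060928345) [[0.5307, -0.0407, 0.0956], [0.679, 0.0177, 0.1009]]
wrist [ 0.446  0.015 -0.001] 0.77
wrist 11315 ((559.46728515625, -14.322134017944336), (51.50062561035156, 57.938358306884766), 1.6551438570022583) [[0.5341, -0.0424, 0.0972], [0.5809, 0.0134, 0.1016]]
top [0.449 0.016 0.001] 0.95
top [ 0.605 -0.013  0.096] 0.55
top 535 ((607.9686279296875, 4.194056510925293), (31.04802894592285, 148.2841033935547), 88.79340362548828) [[0.5361, -0.0104, 0.0974], [0.6817, 0.0168, 0.1048]]
```

send_rows(deltas="-0.003 -0.002 0.01 0;-0.003 -0.002 0.022 0;-0.003 -0.002 0.034 0;-0.003 -0.002 0.044 0;-0.003 -0.002 0.047 0")

```text
t: 12.55
eef_pos: [0.5519, -0.0165, 0.0351]
tool_rot: [-0.001, -0.012, 1.0, -0.0]
contact_force: [0.8, 0.6, -0.9]
gripper_width: 0.657
grasp_force: 74.4
```

send_rows(deltas="0 0 0 0;0 0 0.001 0;0 0 0.002 0;0 0 0.002 0")

```text
t: 12.95
eef_pos: [0.5533, -0.0164, 0.0353]
tool_rot: [0.0, -0.012, 1.0, 0.0]
contact_force: [-1.1, 0.9, -1.3]
gripper_width: 0.654
grasp_force: 74.4
```

send_rows(deltas="0 0 0.001 0;0 0 0.0015 0;0 0 0.002 0;0 0 0.002 0;0 0 0.002 0")

```text
t: 13.45
eef_pos: [0.5531, -0.0164, 0.033]
tool_rot: [-0.0, -0.012, 1.0, 0.0]
contact_force: [0.5, -0.3, -1.3]
gripper_width: 0.654
grasp_force: 74.4
```

send_rows(deltas="0 0 0.0005 0;0 0 0.001 0;0 0 0.001 0;0 0 0.001 0")

```text
t: 13.85
eef_pos: [0.5531, -0.0164, 0.032]
tool_rot: [-0.0, -0.012, 1.0, 0.0]
contact_force: [0.2, -0.3, -0.8]
gripper_width: 0.659
grasp_force: 74.4
```

send_rows(deltas="0 0 0.0005 0;0 0 0.001 0;0 0 0.001 0;0 0 0.001 0")

```text
t: 14.25
eef_pos: [0.5531, -0.0164, 0.031]
tool_rot: [-0.0, -0.012, 1.0, 0.0]
contact_force: [0.8, 0.2, -0.9]
gripper_width: 0.659
grasp_force: 74.4
```

send_rows(deltas="0 0 0.0005 0;0 0 0.001 0;0 0 0.001 0;0 0 0.001 0")

```text
t: 14.65
eef_pos: [0.553, -0.0164, 0.03]
tool_rot: [-0.0, -0.012, 1.0, 0.0]
contact_force: [-0.1, 0.0, -0.9]
gripper_width: 0.659
grasp_force: 74.4
```

send_rows(deltas="0 0 0.0005 0;0 0 0.001 0;0 0 0.001 0;0 0 0.001 0")

```text
t: 15.05
eef_pos: [0.5532, -0.0164, 0.0291]
tool_rot: [0.0, -0.012, 1.0, 0.0]
contact_force: [-0.8, -0.1, 1.5]
gripper_width: 0.659
grasp_force: 74.5
```

send_rows(deltas="0 0 0.0003 0;0 0 0.0007 0;0 0 0.0007 0;0 0 0.0007 0")

```text
t: 15.45
eef_pos: [0.5531, -0.0164, 0.0289]
tool_rot: [0.0, -0.012, 1.0, 0.0]
contact_force: [-3.9, -0.0, 7.5]
gripper_width: 0.657
grasp_force: 75.1
```

Contact on the block at about 7 N. I check the position before releasing.

```bash
cat > chk.py <<'E'
from h import *
o=bot.get_obs(); print(o["contact_force"].round(1) if hasattr(o["contact_force"],'round') else o["contact_force"])
for n in("scene","wrist","top"):
  k=bot.read_camera(n)
  w,u,v=world(k); c=k["img"][v,u].astype(int)
  s=(abs(w[:,0]-.6)<.12)&(abs(w[:,1]+.015)<.06)&(c[:,0]-c[:,2]>15)&(w[:,2]>.035)&(w[:,2]<.06)
  if s.sum()>50:
    A=np.c_[w[s][:,:2]-[.6,0],np.ones(s.sum())]; print(n,s.sum(),cv2.minAreaRect(w[s][:,:2].astype(np.float32)*1000),np.linalg.lstsq(A,w[s][:,2],rcond=None)[0].round(4))
  for m in ("top_sheet","lower_sheet"):
    for r in bot.landmark_of(k,m)[:3]: print(n,m,np.round(r["xyz"],3),r["confidence"])
E
python3 chk.py
```

```text
[-3.9 -0.   7.5]
scene 606 ((610.009033203125, -14.855415344238281), (152.2384033203125, 60.18877410888672), 0.8826266527175903) [ 0.0058 -0.0042  0.0463]
scene top_sheet [0.443 0.013 0.   ] 0.73
scene lower_sheet [0.608 0.187 0.04 ] 0.58
wrist 11322 ((562.4865112304688, -17.095617294311523), (51.008541107177734, 57.909751892089844), 1.4990428686141968) [0.0155 0.0011 0.0461]
wrist top_sheet [ 0.447  0.015 -0.   ] 0.57
top 472 ((613.1422119140625, 7.609991073608398), (33.24761962890625, 149.4097442626953), 82.43489074707031) [ 0.0053 -0.0093  0.0467]
top top_sheet [ 0.609 -0.017  0.042] 0.89
top top_sheet [0.448 0.017 0.002] 0.62
top lower_sheet [0.609 0.188 0.042] 0.56
```

Well centred, flat and on the block (top at 0.046). I release gently.

send_rows(deltas="0 0 -0.0006 0;0 0 -0.0006 0;0 0 -0.0006 0", force=20)

```text
t: 16.2
eef_pos: [0.5532, -0.0165, 0.029]
tool_rot: [0.0, -0.012, 1.0, 0.0]
contact_force: [-0.9, -0.2, 3.2]
gripper_width: 0.66
grasp_force: 74.7
```

send_rows(deltas="0 0 0 0;0 0 0 0;0 0 0 0;0 0 0 0;0 0 0 0", claw=1)

```text
t: 16.7
eef_pos: [0.5531, -0.0164, 0.0288]
tool_rot: [-0.0, -0.012, 1.0, 0.0]
contact_force: [-0.4, -0.1, -0.8]
gripper_width: 0.999
grasp_force: 0.0
```

```bash
python3 chk.py; python3 -c "
from h import *
k=bot.read_camera('wrist'); save(k,'h.png')"
```

```text
[-0.4 -0.1 -0.8]
scene 613 ((610.02001953125, -14.982086181640625), (151.2765655517578, 60.529022216796875), 0.4296359121799469) [-0.0017 -0.002   0.0462]
scene top_sheet [ 0.612 -0.013  0.043] 0.78
scene top_sheet [0.44  0.014 0.   ] 0.74
scene top_sheet [0.611 0.187 0.039] 0.65
scene lower_sheet [0.608 0.185 0.041] 0.7
scene lower_sheet [ 0.607 -0.015  0.002] 0.32
wrist 11343 ((562.501708984375, -17.06699562072754), (51.02629089355469, 57.961124420166016), 1.6416422128677368) [0.0076 0.0008 0.0459]
wrist top_sheet [ 0.447  0.015 -0.001] 0.8
top 463 ((611.90283203125, -1.7467918395996094), (147.2090301513672, 31.80666160583496), 0.6355202794075012) [ 0.0019 -0.0195  0.0463]
top top_sheet [ 0.612 -0.015  0.041] 0.94
top top_sheet [ 0.446  0.017 -0.   ] 0.59
top top_sheet [ 0.611 -0.01   0.   ] 0.27
top lower_sheet [0.611 0.19  0.04 ] 0.95
```

View pics/h.png

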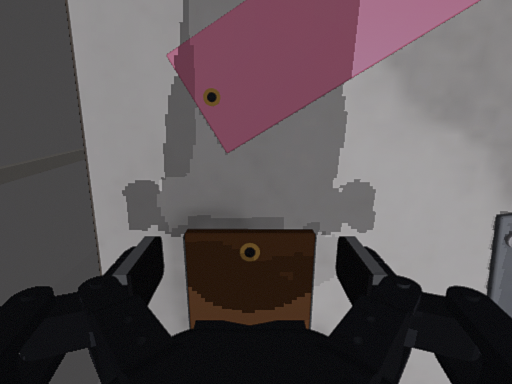

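The fingers are clear of both edges (sheet at columns 185–315, pads at about 160 and 340). I withdraw straight up.

send_rows(deltas="0 0 -0.008 0;0 0 -0.025 0;0 0 -0.06 0;0 0 -0.1 0;0 0 -0.15 0")

```text
t: 17.7
eef_pos: [0.5518, -0.0165, 0.1798]
tool_rot: [-0.001, -0.012, 1.0, -0.0]
contact_force: [1.8, 0.1, 0.0]
gripper_width: 0.996
grasp_force: 0.0
```

send_rows(deltas="0.03 0 -0.02 0;0.03 0 -0.02 0;0.03 0 -0.02 0;0.03 0 -0.02 0")

```text
t: 18.1
eef_pos: [0.523, -0.017, 0.1984]
tool_rot: [-0.0, -0.013, 1.0, -0.0]
contact_force: [-0.9, -0.4, 0.2]
gripper_width: 1.002
grasp_force: 0.0
```

```bash
python3 chk.py && python3 -c "
from h import *
print(bot.hand_in())"
```

```text
[-0.9 -0.4  0.2]
scene 1110 ((610.7144775390625, -15.392383575439453), (151.0921173095703, 59.652496337890625), 1.20319664478302) [-0.0019 -0.003   0.0462]
scene top_sheet [ 0.613 -0.014  0.04 ] 0.79
scene top_sheet [ 0.44   0.014 -0.001] 0.67
scene lower_sheet [0.611 0.189 0.039] 0.67
wrist 6497 ((612.9149169921875, -15.613561630249023), (150.83590698242188, 57.984519958496094), 1.3385425806045532) [0.0007 0.0012 0.0456]
wrist top_sheet [ 0.448  0.019 -0.   ] 0.83
wrist top_sheet [ 0.61  -0.015  0.04 ] 0.76
wrist lower_sheet [0.611 0.187 0.04 ] 0.88
top 1340 ((611.5399169921875, -14.404237747192383), (149.40367126464844, 57.353271484375), 0.6626824140548706) [-0.0002 -0.0042  0.0464]
top top_sheet [0.449 0.015 0.002] 0.93
top top_sheet [ 0.608 -0.016  0.04 ] 0.87
top top_sheet [0.61  0.189 0.042] 0.58
top lower_sheet [0.609 0.186 0.044] 0.8
top lower_sheet [0.607 0.187 0.001] 0.37
the job is handed in; nothing more can be done
None
```

I handed the job in at about 18 s: by the last camera check the top sheet lies flat and lengthwise on the earth block, about 2–3 mm off centre and within 1° of its length, with the lower sheet still in the stand and the gripper clear; no verdict came back.

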